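# Turn the tin turntable to the outfeed slide

## Task

Spin the turntable, by gently pushing the black pegs on its rim with the fingertips, until the tin with the red lid stands at the mouth of the steel outfeed slide, in line with the green arrow so that it could be pushed straight out onto the slide. Do not touch or lift any of the tins and leave the things lying around alone; finish with the turntable at rest and the hand clear.

Things in the scene. Friction and masses are not known exactly. Their poses are not given: they have to be found in the camera images.
- centre (a point): point on the turntable's vertical axis, level with the disc's upper face (50 mm above the table). The turntable is a flat aluminium disc, 320 mm diameter, 18 mm thick, on a fixed green foot (230 mm diameter), with a dark hub in the middle (40 mm diameter, 12 mm high). Five tins stand on it, 72 degrees apart.
- peg (a point): foot of one of ten alike black pegs fixed near the disc's rim, 50 mm above the table; it turns with the disc. Pegs: 12 mm diameter, 45 mm tall (tops 95 mm above the table), 150 mm from the axis, 36 degrees apart (81 mm clear between neighbours). Every tin lies midway in angle between two pegs: pegs stand 18, 54, 90... degrees either side of it.
- mouth (a point): where the centre of the red tin's underside must come: a fixed point 80 mm from the axis towards the slide, 50 mm above the table. The slide is a fixed low steel trough, 104 mm wide (96 mm inside), starting 170 mm from the axis and running 110 mm outwards along the line from the axis through this point; the green arrow on its floor points outwards. Highest part: 54 mm above the table.
- turntable (a joint): angle of the disc about its vertical axis, rad, 0 at the start, growing anticlockwise seen from above. It turns endlessly either way without stops, needs about 2 to 3 N at a peg to turn, has no spring, and stops almost at once when no longer pushed; the tins ride with it.
- tin_red: the marked tin: red lid and a red band round its wall, otherwise a sealed silver tin, 66 mm diameter, 45 mm high (top about 97 mm above the table), standing loose between four short locating pins on the turntable, centre 80 mm from its axis. Origin: centre of its underside. Not to be touched or lifted.
- tin_a: sealed tin with a gold lid and bare silver wall, 66 mm diameter, 45 mm high (top about 97 mm above the table), standing loose between four short locating pins on the turntable, centre 80 mm from its axis. Origin: centre of its underside. Not to be touched or lifted.
- tin_b: sealed tin with a gold lid and bare silver wall, 66 mm diameter, 45 mm high (top about 97 mm above the table), standing loose between four short locating pins on the turntable, centre 80 mm from its axis. Origin: centre of its underside. Not to be touched or lifted.
- tin_c: sealed tin with a gold lid and bare silver wall, 66 mm diameter, 45 mm high (top about 97 mm above the table), standing loose between four short locating pins on the turntable, centre 80 mm from its axis. Origin: centre of its underside. Not to be touched or lifted.
- tin_d: sealed tin with a gold lid and bare silver wall, 66 mm diameter, 45 mm high (top about 97 mm above the table), standing loose between four short locating pins on the turntable, centre 80 mm from its axis. Origin: centre of its underside. Not to be touched or lifted.
- jar: bystander: closed jar with a blue cap, 64 mm diameter, 100 mm high, standing on the table; origin: centre of its underside. Leave alone.
- empty_tin: bystander: open empty gold tin, 72 mm diameter, 50 mm high, standing on the table; origin: centre of its underside. Leave alone.
- screwdriver: bystander: screwdriver with an orange handle lying on the table, about 200 mm long along its x axis, handle to -x. Leave alone.
Not all that is in view belongs to the job. Leave any purple or turquoise look-alike of the part that bears centre alone.

How it is judged:
At the end, for the whole second after the job is handed in: The red-lidded tin's centre is within 12 mm (horizontally) of the mouth point; the turntable is at rest; all five tins stand upright on it, in their places 80 mm (within 8 mm) from the axis; the bystanders are within 20 mm of where they were (horizontal distance between tin_red and mouth below 0.012 m and velocity of joint turntable between -0.03 and 0.03 rad/s and angle between each of tin_red, tin_a, tin_b, tin_c, tin_d's own z axis and vertical below 0.1 rad and height (world z) of tin_red between 0.045 and 0.056 m and horizontal distance between tin_red and centre between 0.072 and 0.088 m and height (world z) of tin_a between 0.045 and 0.056 m and horizontal distance between tin_a and centre between 0.072 and 0.088 m and height (world z) of tin_b between 0.045 and 0.056 m and horizontal distance between tin_b and centre between 0.072 and 0.088 m and height (world z) of tin_c between 0.045 and 0.056 m and horizontal distance between tin_c and centre between 0.072 and 0.088 m and height (world z) of tin_d between 0.045 and 0.056 m and horizontal distance between tin_d and centre between 0.072 and 0.088 m and distance of each of jar, empty_tin, screwdriver from where it was at the start of the episode below 0.02 m); the robot touches nothing.
It fails at once if a tin was lifted or tipped (height (world z) of any of tin_red, tin_a, tin_b, tin_c, tin_d above 0.06 m or angle between any of tin_red, tin_a, tin_b, tin_c, tin_d's own z axis and vertical above 0.2 rad).
It fails at once if the robot touched a tin (more than 1 N) (contact force between any of the arm, the fingers and tin_red above 1 N or contact force between any of the arm, the fingers and tin_a above 1 N or contact force between any of the arm, the fingers and tin_b above 1 N or contact force between any of the arm, the fingers and tin_c above 1 N or contact force between any of the arm, the fingers and tin_d above 1 N).
It fails at once if the turntable was squeezed or pushed hard (over 40 N) (contact force between the fingers and turntable above 40 N).
It fails at once if a bystander was moved more than 20 mm (distance of any of jar, empty_tin, screwdriver from where it was at the start of the episode above 0.02 m).
It also fails if it takes over 54 s, if anything falls off the work surface, if the arm or the gripper's body presses on something with over 40 N, if the wrist force passes 120 N, or if a joint passes its speed limit or range.

## Robot

A 7-joint arm with a two-finger parallel gripper is mounted at the origin on the work surface. World frame = base frame: x ahead of the robot, y to its left, z up, the work surface at z = 0. Lengths are in m, angles in rad, forces in N, time in s.
With the tool pointing down it reaches from about 0.4 to 0.85 m from the base axis. Payload 10.4 kg.
Tool frame: the origin (TCP) lies at the very end of the fingers, on their centre line; the grasp point (between the pads) lies 19 mm behind it; z points along the fingers, x is the direction in which the jaws open and shut, and the axes are right-handed (so a half turn about z gives the same grasp; the last joint's range is limited). The gripper opens to 87 mm and grips with 3 to 60 N. Pads are 19 mm wide; open, the fingers measure 117 mm over their backs; the gripper's body (75 mm by 190 mm) begins 51 mm behind the grasp point.
Start: joints at [1.242, 0.332, -0.065, 1.46, 0.022, 1.35, -0.088], TCP at [0.188, -0.596, 0.223] pointing down, gripper open.
Joint ranges: [-2.6, 2.6], [-0.5, 2.12], [-1.47, 1.34], [0.16, 2.42], [-1.27, 4.41], [0.06, 2.06], [-2.6, 2.6]. Speed limits (rad/s): [2.22, 2.22, 2.79, 2.79, 3.14, 3.14, 3.14].

## Interface

Orientations are given as a unit quaternion [x, y, z, w].
In Python, from bench import r gives the robot as it stands. The module is installed in compiled form; this text tells all that it offers.
- The arm moves only by the tool carry_out, never from a script. Its argument "commands" is a list that holds one entry, the list of rows, each a list of 7 numbers: the closure in counts, from 0 (fully open) to 255 (shut), then the shift along the tool's x, y, z in units of 25 mm (1.0 is 25 mm), then the turn, a rotation vector about the tool's x, y, z in units of 5 degrees (1.0 is 5 degrees). A call has 1 to 12 rows; each row is the pose to reach, as a shift and turn from the pose measured when the call began, along the tool's axes at that moment; what a row does not reach only later rows make up. A row lasts 1/8 s, in which the tool goes at most 62.5 mm and 10.7 degrees, less where a joint would pass 70% of its speed; a pose out of reach is approached as far as the arm can. A call with a gripper value outside its range is refused whole. The fingers move at their own pace and stop on an object; "grip_force" is the grip in N (left out, the last holds). Time passes only in rows, so rows that repeat a pose let the fingers close. It gives the time, the measured TCP pose, the force and the opening at its end, in the units of the state.
- r.read_state(): the state, without advancing time (a new reading comes with each control period).
- r.camera(name): name is "side" or "top" or "wrist"; returns the picture (384x512x3 uint8, blue, green, red); there is no depth.
- r.camera_info(name): a dict with "fx", "fy", "cx", "cy" (pixels), "origin" and "rotation" of the camera in the world. Camera axes: x right, y down, z forward; pixel columns grow to the right and rows downward; lengths in m; the calibration is good to about 2 mm. A picture is of the moment at which its call begins: read the wrist's pose just before it. camera_info takes no time and is no camera call; for the wrist camera it gives the pose at the moment of the call.
- r.close_job(): hands the job in, once; it reports no verdict.
The state is a dict: "time": time; "joint_positions": joint angles; "joint_vel": joint speeds; "joint_torque": joint torques, N m; "ee_pos": TCP position; "eef_rot": TCP orientation; "ft_force": force on the tool from outside, world axes, zero at the start; "torque": the same for the moment, N m; "width": finger opening in m.
Only numpy, scipy, OpenCV 4.12 (cv2) and the standard library are available. Lean on these libraries where they do the work, as an engineer would, in place of code of your own. Each camera call takes 0.05 s, during which the arm holds its last target.

## Working session

There is one attempt and no reset: what is moved stays moved. The work goes in short steps, Python scripts to look and compute and a tool call to move; the robot and the scene stay as the last step left them, time stands still between calls to the robot, and variables do not carry over. Pictures are saved under pics/ and viewed, and the job is handed in when it is done.

Besides the shell and the picture viewer there is one more tool, called after "Call:" as name(argument=value, ...), one argument or row to a line, values as JSON. carry_out: Moves the arm, as the interface text tells. Its arguments: {"type":"object","properties":{"commands":{"type":"array"},"grip_force":{"type":"number"}},"required":["commands"]}

```bash
mkdir -p pics; python3 - <<'E'
from bench import r
import cv2
s=r.read_state();print({k:(v if not hasattr(v,'__len__') else [round(float(x),3) for x in v]) for k,v in s.items()})
for n in("top","side"):
    im=r.camera(n);cv2.imwrite(f"pics/{n}0.png",im);print(n,r.camera_info(n))
E
```

```text
{'time': 0.0, 'joint_positions': [1.242, 0.333, -0.065, 1.461, 0.022, 1.35, -0.089], 'joint_vel': [-0.0, 0.002, 0.0, 0.001, -0.001, 0.0, 0.001], 'joint_torque': [-0.001, -62.325, 0.025, -38.991, -0.061, 0.04, 0.0], 'ee_pos': [0.188, -0.596, 0.222], 'eef_rot': [0.807, -0.591, -0.001, -0.0], 'ft_force': [0.056, -1.185, -0.069], 'torque': [0.002, -0.026, -0.003], 'width': 0.08672741776889197}
top {'fx': 353.9555293767472, 'fy': 353.9555293767472, 'cx': 252.29490725159425, 'cy': 199.78432003954768, 'origin': array([0.41507733, 0.01166998, 1.1705241 ]), 'rotation': array([-0.70298607,  0.70886409, -0.04543153,  0.03547197])}
side {'fx': 375.2691840497035, 'fy': 375.2691840497035, 'cx': 262.43521288240095, 'cy': 189.32451582934237, 'origin': array([0.48893408, 0.70276853, 0.89814313]), 'rotation': array([-0.05235055,  0.93472668, -0.35104185,  0.01775008])}
```

View pics/top0.png

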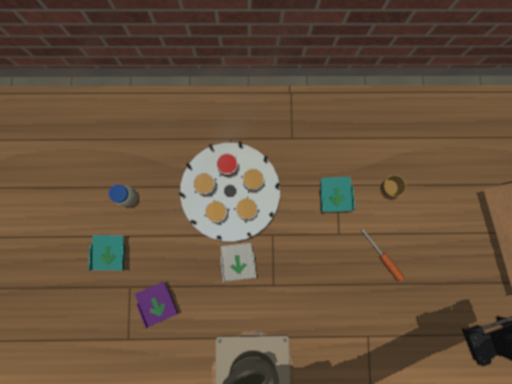

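View pics/side0.png

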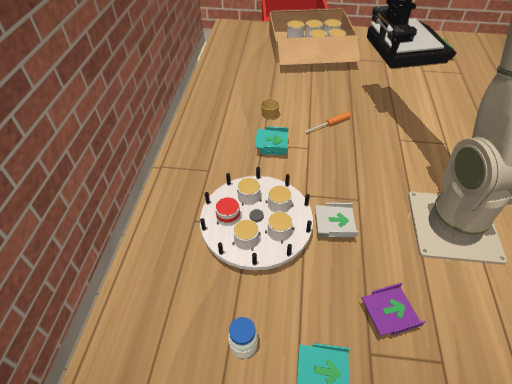

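The top view shows one turntable, with its hub near (230,190), and the red lid at (227,163). Four things could be taken for the slide: the steel slide at (238,262), teal ones at (108,253) and (337,194), and a purple one at (157,304). Only the steel one, next to the disc, fits the description. Next I'll measure and take a close crop.

```bash
cat > h.py <<'E'
import numpy as np,cv2
from scipy.spatial.transform import Rotation as R
from bench import r
def ray(ci,p):
    d=np.array([(p[0]-ci['cx'])/ci['fx'],(p[1]-ci['cy'])/ci['fy'],1.]);return np.array(ci['origin']),R.from_quat(ci['rotation']).apply(d)
def plane(ci,p,z):
    o,d=ray(ci,p);return o+d*(z-o[2])/d[2]
def tri(c1,p1,c2,p2):
    o1,d1=ray(c1,p1);o2,d2=ray(c2,p2)
    d1=d1/np.linalg.norm(d1);d2=d2/np.linalg.norm(d2)
    t=np.linalg.lstsq(np.c_[d1,-d2],o2-o1,rcond=None)[0]
    a=o1+d1*t[0];b=o2+d2*t[1];return (a+b)/2,np.linalg.norm(a-b)
def proj(ci,P):
    q=R.from_quat(ci['rotation']).inv().apply(np.array(P)-ci['origin']);return np.array([q[0]/q[2]*ci['fx']+ci['cx'],q[1]/q[2]*ci['fy']+ci['cy']])
def blobs(m,amin=8):
    n,l,s,c=cv2.connectedComponentsWithStats(m.astype(np.uint8));return [(int(s[i,4]),c[i].round(1)) for i in range(1,n) if s[i,4]>=amin]
E
python3 - <<'E'
from h import *
np.set_printoptions(precision=4,suppress=True)
im={n:cv2.imread(f"pics/{n}0.png") for n in("top","side")};ci={n:r.camera_info(n) for n in im}
box={"top":(165,130,295,290),"side":(190,155,365,280)}
for n in im:
    x0,y0,x1,y1=box[n];c=im[n][y0:y1,x0:x1]
    cv2.imwrite(f"pics/{n}0c.png",cv2.resize(c,None,fx=4 if n=="side" else 3.7,fy=4 if n=="side" else 3.7,interpolation=cv2.INTER_CUBIC))
    h=cv2.cvtColor(c,cv2.COLOR_BGR2HSV);H,S,V=[h[...,i].astype(int) for i in range(3)]
    for nm,m in dict(red=((H<6)|(H>172))&(S>150)&(V>110),green=(H>45)&(H<80)&(S>110),dark=V<60,gold=(H>10)&(H<28)&(S>100)&(V>150)).items():
        print(n,nm,[(a,tuple(q+[x0,y0])) for a,q in blobs(m)])
E
```

```text
top red [(236, (np.float64(226.6), np.float64(163.2)))]
top green [(62, (np.float64(237.7), np.float64(265.7)))]
top dark [(12, (np.float64(167.6), np.float64(286.4)))]
top gold [(268, (np.float64(252.8), np.float64(178.6))), (270, (np.float64(203.5), np.float64(183.1))), (280, (np.float64(246.3), np.float64(208.1))), (283, (np.float64(215.3), np.float64(211.1)))]
side red [(293, (np.float64(226.7), np.float64(205.7))), (65, (np.float64(228.0), np.float64(218.5)))]
side green [(101, (np.float64(339.4), np.float64(219.2)))]
side dark [(31, (np.float64(257.9), np.float64(172.3))), (31, (np.float64(228.0), np.float64(179.0))), (32, (np.float64(287.0), np.float64(179.8))), (35, (np.float64(206.8), np.float64(197.4))), (33, (np.float64(306.5), np.float64(199.3))), (34, (np.float64(202.6), np.float64(224.2))), (33, (np.float64(308.3), np.float64(225.8))), (35, (np.float64(219.9), np.float64(248.1))), (38, (np.float64(288.7), np.float64(249.7))), (37, (np.float64(254.1), np.float64(258.5)))]
side gold [(301, (np.float64(200.0), np.float64(161.6))), (2508, (np.float64(254.8), np.float64(170.7))), (4751, (np.float64(332.6), np.float64(219.0))), (524, (np.float64(361.5), np.float64(193.1))), (572, (np.float64(195.5), np.float64(191.2))), (262, (np.float64(248.3), np.float64(185.4))), (277, (np.float64(279.5), np.float64(193.7))), (333, (np.float64(279.8), np.float64(220.8))), (349, (np.float64(245.5), np.float64(229.1))), (1342, (np.float64(205.8), np.float64(260.6))), (519, (np.float64(280.2), np.float64(273.7)))]
```

View pics/top0c.png

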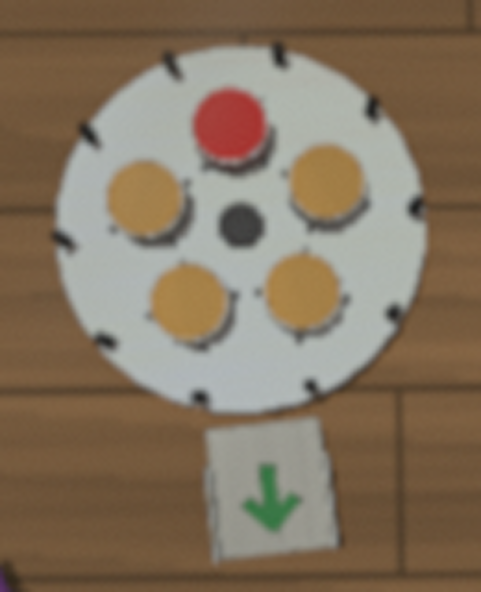

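```bash
python3 - <<'E'
from h import *
np.set_printoptions(precision=4,suppress=True)
t,s=r.camera_info("top"),r.camera_info("side")
print("red",tri(t,(226.6,163.2),s,(227.,207)))
T=[(252.8,178.6),(203.5,183.1),(246.3,208.1),(215.3,211.1),(226.6,163.2)]
S=[(248.3,185.4),(245.5,229.1),(279.5,193.7),(279.8,220.8),(226.9,206.5)]
for a,b in zip(T,S): print(tri(t,a,s,b),plane(t,a,.097),plane(s,b,.097))
PT=np.array([plane(t,a,.097) for a in T]);PS=np.array([plane(s,a,.097) for a in S])
from numpy.linalg import lstsq
for P in (PT,PS,(PT+PS)/2):
    q=P[:,:2];sol=lstsq(np.c_[2*q,np.ones(5)],(q**2).sum(1),rcond=None)[0]
    print("centre",sol[:2],"r",np.sqrt(sol[2]+(sol[:2]**2).sum()),"mean",q.mean(0), np.degrees(np.arctan2(*(q-q.mean(0)).T[::-1])))
pk=[(257.9,172.3),(228,179),(287,179.8),(206.8,197.4),(306.5,199.3),(202.6,224.2),(308.3,225.8),(219.9,248.1),(288.7,249.7),(254.1,258.5)]
q=np.array([plane(s,p,.0725)[:2] for p in pk]);c=q.mean(0)
print("pegs c",c,np.linalg.norm(q-c,axis=1),np.degrees(np.arctan2(*(q-c).T[::-1])))
g=tri(t,(237.7,265.7),s,(339.4,219.2));print("arrow",g,plane(t,(237.7,265.7),.05),plane(s,(339.4,219.2),.05))
E
```

```text
red (array([0.6541, 0.0747, 0.0891]), np.float64(0.0007086097548948371))
(array([ 0.6051, -0.0063,  0.0941]), np.float64(0.0010746501032813107)) [ 0.604  -0.0062  0.097 ] [ 0.6052 -0.0038  0.097 ]
(array([0.5919, 0.1454, 0.0937]), np.float64(0.0007202021980876935)) [0.591 0.145 0.097] [0.5919 0.1477 0.097 ]
(array([0.5137, 0.0144, 0.0937]), np.float64(0.0006400977663597169)) [0.5131 0.0144 0.097 ] [0.514  0.0172 0.097 ]
(array([0.5053, 0.1089, 0.0941]), np.float64(0.0006888935005061257)) [0.5047 0.1087 0.097 ] [0.5056 0.111  0.097 ]
(array([0.654 , 0.0746, 0.0911]), np.float64(0.0001131515392477259)) [0.6527 0.0742 0.097 ] [0.6527 0.0792 0.097 ]
centre [0.573  0.0673] r 0.07985760888002497 mean [0.5731 0.0672] [ -67.187    77.0227 -138.659   148.8028    5.0336]
centre [0.5738 0.0698] r 0.07975551036268227 mean [0.5739 0.0703] [ -67.077    76.8892 -138.479   149.1662    6.4758]
centre [0.5734 0.0685] r 0.07980433704563461 mean [0.5735 0.0688] [ -67.1317   76.9561 -138.5689  148.984     5.7522]
pegs c [0.5743 0.0681] [0.1502 0.149  0.1503 0.1503 0.1503 0.1504 0.1495 0.1505 0.1503 0.1499] [ -85.1888  -48.7505 -121.0274  -13.1769 -156.6507   23.4064  167.3196
   58.8874  130.8292   95.1175]
arrow (array([0.3375, 0.0429, 0.0382]), np.float64(0.0020644777392125)) [0.3373 0.0427 0.05  ] [0.3406 0.0519 0.05  ]
```

View pics/side0c.png

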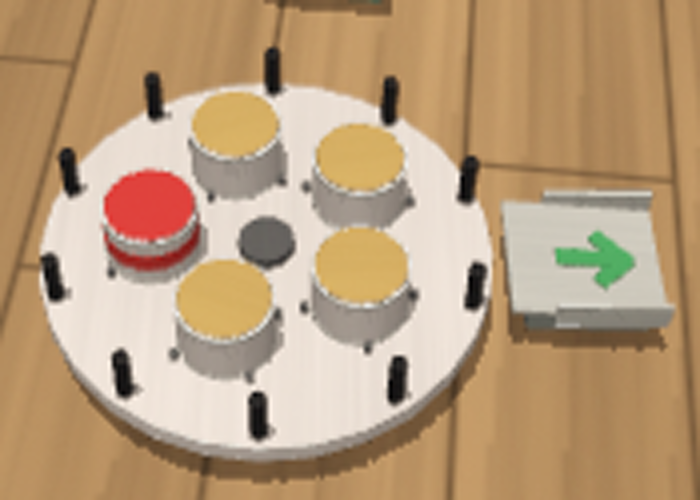

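```bash
python3 - <<'E'
from h import *
np.set_printoptions(precision=4,suppress=True)
c=np.array([.5738,.068])
for n,(x0,y0,x1,y1) in {"top":(215,235,265,290),"side":(312,195,362,245)}.items():
    ci=r.camera_info(n);im=cv2.imread(f"pics/{n}0.png")[y0:y1,x0:x1]
    h=cv2.cvtColor(im,cv2.COLOR_BGR2HSV);H,S,V=[h[...,i].astype(int) for i in range(3)]
    m=(H>45)&(H<80)&(S>80)
    ys,xs=np.nonzero(m);P=np.array([plane(ci,(x+x0,y+y0),.042)[:2] for x,y in zip(xs,ys)])
    d=np.linalg.svd(P-P.mean(0))[2][0];ang=lambda v:np.degrees(np.arctan2(v[1],v[0]))
    g=(S<60)&(V>90)
    k=max(cv2.findContours(g.astype(np.uint8),0,1)[0],key=cv2.contourArea)
    rc=cv2.minAreaRect(k);b=cv2.boxPoints(rc)+[x0,y0]
    B=np.array([plane(ci,p,.048)[:2] for p in b]);
    print(n,"arrow",P.mean(0),ang(P.mean(0)-c),"pca",ang(d),"slide box",b.round(1).tolist(),B.tolist(),"ctr",B.mean(0),np.linalg.norm(B.mean(0)-c),ang(B.mean(0)-c),[ (ang(B[(i+1)%4]-B[i]).round(1),np.linalg.norm(B[(i+1)%4]-B[i]).round(3)) for i in range(4)])
s=r.read_state();M=R.from_quat(s['eef_rot']).as_matrix();print(s['ee_pos'],M)
# move to phi=-103
d=np.array([*(c+.152*np.array([np.cos(np.radians(-103)),np.sin(np.radians(-103))])),.222])-s['ee_pos'];print("tool shift /25mm",M.T@d/.025, "yaw now",ang(M[:2,0]))
E
```

```text
top arrow [0.3373 0.042 ] -173.73188154611785 pca -173.85328494425147 slide box [[218.1, 245.9], [252.7, 242.0], [256.6, 277.4], [222.0, 281.2]] [[0.39915147437157616, 0.10400336002269131], [0.41013812957835477, -0.0047213165089993354], [0.3007328578822192, -0.0159439472369082], [0.29014254299254827, 0.09160967440158879]] ctr [0.35   0.0437] 0.22507037480040964 -173.8113687319014 [(np.float64(-84.2), np.float64(0.109)), (np.float64(-174.1), np.float64(0.11)), (np.float64(95.6), np.float64(0.108)), (np.float64(6.5), np.float64(0.11))]
side arrow [0.3397 0.0456] -174.53414663084519 pca 175.96112191686885 slide box [[315.0, 203.0], [357.0, 203.0], [357.0, 236.0], [315.0, 236.0]] [[0.40966639014754547, -0.0008641858734570462], [0.28776057143617584, -0.014754546967214344], [0.294065730966388, 0.10210966048972936], [0.40751197344991413, 0.11498045959222258]] ctr [0.3498 0.0504] 0.22474156851551166 -175.5002217294629 [(np.float64(-173.5), np.float64(0.123)), (np.float64(86.9), np.float64(0.117)), (np.float64(6.5), np.float64(0.114)), (np.float64(-88.9), np.float64(0.116))]
[ 0.1881 -0.5957  0.2218] [[ 0.3011 -0.9536 -0.0004]
 [-0.9536 -0.3011  0.0012]
 [-0.0013  0.     -1.    ]]
tool shift /25mm [-15.4327 -19.6186   0.0124] yaw now -72.47860480658852
```

Slide and pegs agree with the stated sizes: the slide centre is 225 mm from the axis at about -174°, peg radius is 150 mm, and the red tin is at +5°. The disc must turn about +181°. I'll shut the fingers and go above the gap behind the -85° peg.

Call:
carry_out(
  commands=[
    [[255,-1.3,-1.6,0,0,0,0.5],[255,-2.6,-3.3,0,0,0,1.0],[255,-3.9,-4.9,0,0,0,1.5],[255,-5.2,-6.5,0,0,0,2.0],[255,-6.5,-8.2,0,0,0,2.5],[255,-7.8,-9.8,0,0,0,3.0],[255,-9.1,-11.5,0,0,0,3.5],[255,-10.4,-13.1,0,0,0,4.1],[255,-11.7,-14.8,0,0,0,4.6],[255,-13.0,-16.4,0,0,0,5.1],[255,-14.3,-18.0,0,0,0,5.6],[255,-15.4,-19.6,0,0,0,6.1]],
  ],
  grip_force=20,
)

```text
time: 1.6
ee_pos: [0.54, -0.0794, 0.2222]
eef_rot: [-0.622, 0.783, 0.001, 0.0]
ft_force: [0.1, 0.1, 0.4]
width: 0.0001
```

```bash
cat > st.py <<'E'
from h import *
import sys
np.set_printoptions(precision=3,suppress=True)
c=np.array([.5738,.068])
ang=lambda v:np.degrees(np.arctan2(v[1],v[0]))
s=r.read_state();p=np.array(s['ee_pos']);M=R.from_quat(s['eef_rot']).as_matrix()
print("t",s['time'],p,"phi",ang(p[:2]-c),"rad",np.linalg.norm(p[:2]-c),"yaw",ang(M[:2,0]),"zax",M[:,2],"F",np.array(s['ft_force']),"w",s['width'],np.array(s['joint_positions']))
if len(sys.argv)>1: # phi0 phi1 n z : arc rows
    a,b,n,z=[float(x) for x in sys.argv[1:5]];n=int(n)
    for f in np.linspace(a,b,n+1)[1:]:
        q=np.array([*(c+.152*np.array([np.cos(np.radians(f)),np.sin(np.radians(f))])),z])
        Y=R.from_euler('z',f,degrees=True).as_matrix()@np.diag([1,-1,-1.])
        rv=R.from_matrix(M.T@Y).as_rotvec(degrees=True)/5
        print("[255,"+",".join("%.2f"%v for v in [*(M.T@(q-p)/.025),*rv])+"],")
E
cat > look.py <<'E'
from h import *
import sys
im=r.camera(sys.argv[1]);cv2.imwrite("pics/%s.png"%sys.argv[2],im)
b={"top":(165,130,295,290),"side":(190,135,365,280)}[sys.argv[1]]
cv2.imwrite("pics/%sc.png"%sys.argv[2],cv2.resize(im[b[1]:b[3],b[0]:b[2]],None,fx=3.7,fy=3.7,interpolation=cv2.INTER_CUBIC))
E
python3 st.py -103 -103 1 .068; python3 look.py side s1
```

```text
t 1.6 [ 0.54  -0.079  0.222] phi -102.93265632297113 rad 0.15123148032424547 yaw -103.04783241145414 zax [-0.001  0.001 -1.   ] F [0.12 0.06 0.37] w 0.00013002557131179814 [ 0.528  0.199 -0.527  1.65   0.102  1.321 -1.814]
[255,0.04,0.00,6.17,0.01,0.01,-0.01],
```

View pics/s1.png

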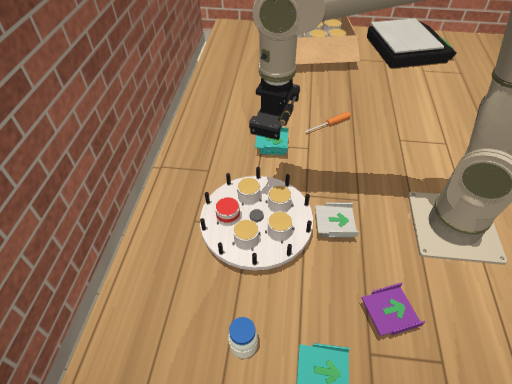

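The gripper hangs above the gap on the right side of the disc, with the fingertips near (275,183) and everything else in place. Lowering.

Call:
carry_out(
  commands=[
    [[255,0,0,1.2,0,0,0],[255,0,0,2.5,0,0,0],[255,0,0,3.7,0,0,0],[255,0,0,4.8,0,0,0],[255,0,0,5.6,0,0,0],[255,0,0,6.1,0,0,0],[255,0,0,6.1,0,0,0]],
  ],
)

```text
time: 2.52
ee_pos: [0.5422, -0.0722, 0.0689]
eef_rot: [-0.624, 0.782, 0.002, 0.001]
ft_force: [0.1, -0.1, 0.2]
width: 0.0006
```

```bash
python3 st.py -103 -67 12 .068; python3 look.py side s2
```

```text
t 2.525 [ 0.542 -0.072  0.069] phi -102.69907978001645 rad 0.14366877865028296 yaw -102.80674818421947 zax [-0.001  0.005 -1.   ] F [ 0.117 -0.094  0.206] w 0.0005996683839376243 [ 0.489  0.351 -0.511  1.817  0.192  1.024 -1.891]
[255,0.33,-0.29,0.03,0.02,0.05,-0.56],
[255,0.30,-0.60,0.03,0.02,0.05,-1.16],
[255,0.26,-0.92,0.03,0.01,0.05,-1.76],
[255,0.20,-1.23,0.03,0.01,0.05,-2.36],
[255,0.13,-1.54,0.03,0.01,0.05,-2.96],
[255,0.04,-1.85,0.03,0.01,0.05,-3.56],
[255,-0.06,-2.15,0.03,0.01,0.05,-4.16],
[255,-0.18,-2.44,0.03,0.01,0.06,-4.76],
[255,-0.32,-2.73,0.03,0.01,0.06,-5.36],
[255,-0.47,-3.01,0.03,0.00,0.06,-5.96],
[255,-0.64,-3.28,0.03,0.00,0.06,-6.56],
[255,-0.82,-3.55,0.03,0.00,0.06,-7.16],
```

View pics/s2c.png

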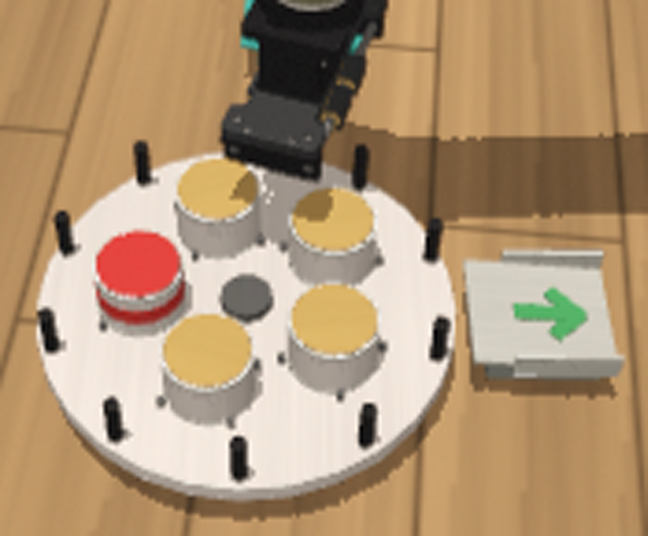

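Fingers are down in the gap, no contact, and the radius reads 144 mm, a little inside the 150 mm aimed for. I'll correct outward and start pushing.

Call:
carry_out(
  commands=[
    [[255,0.4,-0.3,0,0,0,-0.5],[255,0.4,-0.6,0,0,0,-1.1],[255,0.35,-0.9,0,0,0,-1.7],[255,0.3,-1.2,0,0,0,-2.3],[255,0.25,-1.5,0,0,0,-2.9],[255,0.15,-1.8,0,0,0,-3.5],[255,0.05,-2.1,0,0,0,-4.1],[255,-0.1,-2.4,0,0,0,-4.7],[255,-0.2,-2.7,0,0,0,-5.3],[255,-0.35,-3.0,0,0,0,-5.9],[255,-0.55,-3.3,0,0,0,-6.5],[255,-0.7,-3.6,0,0,0,-7.1]],
  ],
)

```text
time: 4.08
ee_pos: [0.6347, -0.075, 0.0707]
eef_rot: [0.833, -0.553, -0.001, -0.002]
ft_force: [-2.9, 0.4, 0.3]
width: 0.0004
```

```bash
python3 st.py -67 -31 12 .068; python3 look.py side s3
```

```text
t 4.075 [ 0.635 -0.075  0.071] phi -66.93362285175448 rad 0.15539315299884632 yaw -67.20986771341666 zax [ 0.001  0.004 -1.   ] F [-2.887  0.412  0.308] w 0.0004467194916079922 [ 0.484  0.551 -0.581  1.562  0.32   1.124 -1.341]
[255,-0.14,-0.31,0.11,-0.03,0.04,-0.64],
[255,-0.17,-0.63,0.11,-0.03,0.04,-1.24],
[255,-0.21,-0.94,0.11,-0.03,0.04,-1.84],
[255,-0.27,-1.26,0.11,-0.03,0.04,-2.44],
[255,-0.35,-1.56,0.11,-0.03,0.04,-3.04],
[255,-0.44,-1.87,0.11,-0.03,0.04,-3.64],
[255,-0.55,-2.17,0.12,-0.04,0.04,-4.24],
[255,-0.67,-2.46,0.12,-0.04,0.04,-4.84],
[255,-0.81,-2.75,0.12,-0.04,0.04,-5.44],
[255,-0.96,-3.03,0.12,-0.04,0.03,-6.04],
[255,-1.13,-3.30,0.12,-0.04,0.03,-6.64],
[255,-1.31,-3.56,0.12,-0.04,0.03,-7.24],
```

View pics/s3c.png

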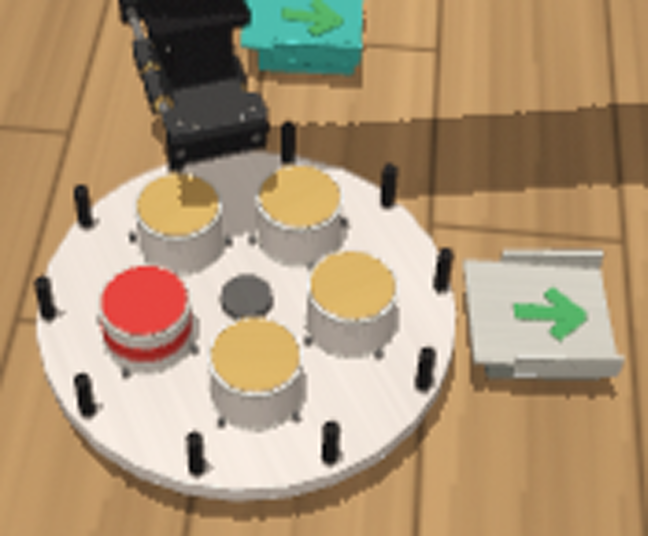

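The disc has turned about 24° anticlockwise with roughly 3 N on the peg. Continuing.

Call:
carry_out(
  commands=[
    [[255,0,-0.3,0.1,0,0,-0.6],[255,-0.1,-0.6,0.1,0,0,-1.2],[255,-0.15,-0.95,0.1,0,0,-1.8],[255,-0.2,-1.25,0.1,0,0,-2.4],[255,-0.25,-1.6,0.1,0,0,-3.0],[255,-0.35,-1.9,0.1,0,0,-3.6],[255,-0.45,-2.2,0.1,0,0,-4.2],[255,-0.6,-2.5,0.1,0,0,-4.8],[255,-0.7,-2.8,0.1,0,0,-5.4],[255,-0.9,-3.05,0.1,0,0,-6.0],[255,-1.05,-3.3,0.1,0,0,-6.6],[255,-1.25,-3.6,0.1,0,0,-7.2]],
  ],
)

```text
time: 5.62
ee_pos: [0.7064, -0.0118, 0.0695]
eef_rot: [0.963, -0.268, 0.001, -0.002]
ft_force: [-1.8, -0.6, -1.5]
width: 0.0005
```

```bash
python3 st.py -31 5 12 .068
```

```text
t 5.625 [ 0.706 -0.012  0.069] phi -31.02080837752775 rad 0.15476356372230388 yaw -31.066291802073042 zax [ 0.002  0.004 -1.   ] F [-1.81  -0.559 -1.514] w 0.00045752772448524 [ 0.394  0.716 -0.676  1.354  0.449  1.223 -0.854]
[255,-0.12,-0.32,0.06,-0.05,-0.00,-0.61],
[255,-0.14,-0.64,0.06,-0.05,-0.00,-1.21],
[255,-0.19,-0.95,0.06,-0.05,-0.00,-1.81],
[255,-0.24,-1.27,0.06,-0.05,-0.00,-2.41],
[255,-0.32,-1.58,0.06,-0.05,-0.01,-3.01],
[255,-0.41,-1.88,0.07,-0.05,-0.01,-3.61],
[255,-0.52,-2.18,0.07,-0.05,-0.01,-4.21],
[255,-0.64,-2.47,0.07,-0.05,-0.01,-4.81],
[255,-0.78,-2.76,0.07,-0.05,-0.01,-5.41],
[255,-0.93,-3.04,0.07,-0.05,-0.01,-6.01],
[255,-1.10,-3.31,0.07,-0.05,-0.01,-6.61],
[255,-1.28,-3.57,0.07,-0.05,-0.01,-7.21],
```

Call:
carry_out(
  commands=[
    [[255,0,-0.3,0.1,0,0,-0.6],[255,-0.1,-0.6,0.1,0,0,-1.2],[255,-0.15,-0.95,0.1,0,0,-1.8],[255,-0.2,-1.25,0.1,0,0,-2.4],[255,-0.25,-1.6,0.1,0,0,-3.0],[255,-0.35,-1.9,0.1,0,0,-3.6],[255,-0.45,-2.2,0.1,0,0,-4.2],[255,-0.6,-2.5,0.1,0,0,-4.8],[255,-0.7,-2.8,0.1,0,0,-5.4],[255,-0.9,-3.05,0.1,0,0,-6.0],[255,-1.05,-3.3,0.1,0,0,-6.6],[255,-1.25,-3.6,0.1,0,0,-7.2]],
  ],
)

```text
time: 7.12
ee_pos: [0.7265, 0.0811, 0.0679]
eef_rot: [0.999, 0.044, 0.002, -0.001]
ft_force: [-0.4, -2.2, 1.1]
width: 0.0004
```

```bash
python3 st.py 5 41 12 .068;python3 look.py side s4
```

```text
t 7.125 [0.726 0.081 0.068] phi 4.887861727780502 rad 0.15323285003398213 yaw 5.016172169676484 zax [ 0.003  0.003 -1.   ] F [-0.373 -2.175  1.087] w 0.000356290355392891 [ 0.301  0.803 -0.783  1.271  0.556  1.281 -0.39 ]
[255,-0.06,-0.33,-0.00,-0.03,-0.04,-0.60],
[255,-0.08,-0.65,-0.00,-0.03,-0.04,-1.20],
[255,-0.12,-0.96,-0.00,-0.03,-0.04,-1.80],
[255,-0.18,-1.28,0.00,-0.03,-0.04,-2.40],
[255,-0.26,-1.59,0.00,-0.03,-0.04,-3.00],
[255,-0.35,-1.89,0.00,-0.02,-0.04,-3.60],
[255,-0.45,-2.19,0.00,-0.02,-0.04,-4.20],
[255,-0.57,-2.49,0.00,-0.02,-0.04,-4.80],
[255,-0.71,-2.77,0.00,-0.02,-0.04,-5.40],
[255,-0.86,-3.05,0.00,-0.02,-0.04,-6.00],
[255,-1.03,-3.32,0.00,-0.02,-0.04,-6.60],
[255,-1.21,-3.59,0.00,-0.02,-0.05,-7.20],
```

View pics/s4c.png

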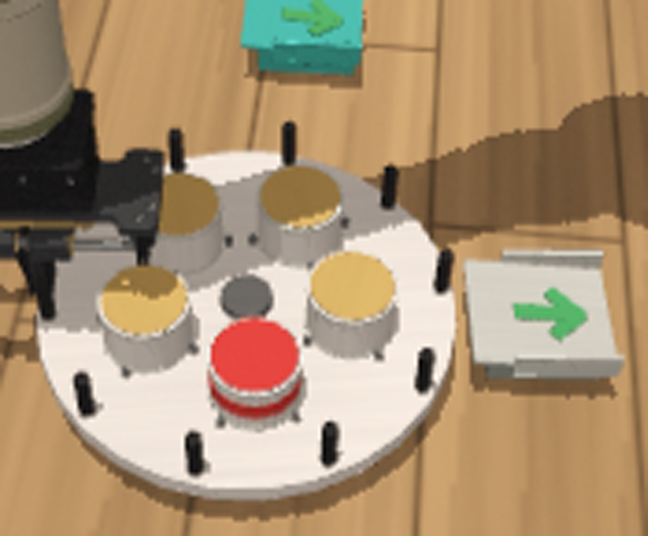

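The red tin has come round to the left side, and the finger is still behind the peg at (42,300) in the crop. Continuing.

Call:
carry_out(
  commands=[
    [[255,0,-0.3,0,0,0,-0.6],[255,0,-0.65,0,0,0,-1.2],[255,-0.1,-0.95,0,0,0,-1.8],[255,-0.15,-1.25,0,0,0,-2.4],[255,-0.2,-1.6,0,0,0,-3.0],[255,-0.3,-1.9,0,0,0,-3.6],[255,-0.4,-2.2,0,0,0,-4.2],[255,-0.55,-2.5,0,0,0,-4.8],[255,-0.7,-2.8,0,0,0,-5.4],[255,-0.85,-3.05,0,0,0,-6.0],[255,-1.0,-3.3,0,0,0,-6.6],[255,-1.2,-3.6,0,0,0,-7.2]],
  ],
)

```text
time: 8.68
ee_pos: [0.6877, 0.1706, 0.0683]
eef_rot: [0.935, 0.354, 0.002, -0.002]
ft_force: [1.6, -2.8, -0.0]
width: 0.0004
```

```bash
python3 st.py 41 77 12 .068
```

```text
t 8.675 [0.688 0.171 0.068] phi 42.02061913396723 rad 0.15326754492594014 yaw 41.46404872528277 zax [ 0.003  0.004 -1.   ] F [ 1.617 -2.801 -0.037] w 0.00044296426075790947 [ 0.262  0.808 -0.912  1.342  0.635  1.288  0.057]
[255,-0.06,-0.21,0.01,-0.01,-0.06,-0.51],
[255,-0.08,-0.53,0.01,-0.01,-0.06,-1.11],
[255,-0.12,-0.84,0.01,-0.01,-0.06,-1.71],
[255,-0.17,-1.16,0.01,-0.01,-0.06,-2.31],
[255,-0.25,-1.47,0.01,-0.01,-0.06,-2.91],
[255,-0.33,-1.77,0.01,-0.01,-0.06,-3.51],
[255,-0.44,-2.07,0.01,-0.01,-0.06,-4.11],
[255,-0.56,-2.37,0.01,-0.00,-0.06,-4.71],
[255,-0.69,-2.66,0.01,-0.00,-0.06,-5.31],
[255,-0.84,-2.94,0.01,-0.00,-0.06,-5.91],
[255,-1.00,-3.21,0.01,0.00,-0.06,-6.51],
[255,-1.18,-3.47,0.01,0.00,-0.06,-7.11],
```

Call:
carry_out(
  commands=[
    [[255,0,-0.2,0,0,0,-0.5],[255,0,-0.5,0,0,0,-1.1],[255,-0.1,-0.85,0,0,0,-1.7],[255,-0.15,-1.15,0,0,0,-2.3],[255,-0.2,-1.45,0,0,0,-2.9],[255,-0.3,-1.75,0,0,0,-3.5],[255,-0.4,-2.05,0,0,0,-4.1],[255,-0.5,-2.35,0,0,0,-4.7],[255,-0.65,-2.65,0,0,0,-5.3],[255,-0.8,-2.95,0,0,0,-5.9],[255,-0.95,-3.2,0,0,0,-6.5],[255,-1.15,-3.5,0,0,0,-7.1]],
  ],
)

```text
time: 10.18
ee_pos: [0.6077, 0.2172, 0.0683]
eef_rot: [0.782, 0.624, 0.003, -0.001]
ft_force: [1.0, -2.1, 0.6]
width: 0.0006
```

```bash
python3 st.py 77 90 6 .068;python3 look.py side s5; python3 - <<'E'
from h import *
ci=r.camera_info("side")
im=cv2.imread("pics/s5.png");h=cv2.cvtColor(im,cv2.COLOR_BGR2HSV);H,S,V=[h[...,i].astype(int) for i in range(3)]
m=((H<6)|(H>172))&(S>150)&(V>60)
m[:,:190]=0;m[:,365:]=0;m[:150]=0;m[290:]=0
for a,p in blobs(m,40):
    q=plane(ci,p,.095);d=q[:2]-[.5738,.0695];print(a,p,q,np.linalg.norm(d),np.degrees(np.arctan2(d[1],d[0])))
E
```

```text
t 10.175 [0.608 0.217 0.068] phi 77.19120453357584 rad 0.15301761321403248 yaw 77.1566097284377 zax [ 0.003  0.004 -1.   ] F [ 0.991 -2.136  0.553] w 0.0005653358941381241 [ 0.321  0.76  -1.069  1.533  0.686  1.257  0.5  ]
[255,-0.04,-0.21,0.01,0.02,-0.06,-0.40],
[255,-0.06,-0.44,0.01,0.03,-0.06,-0.84],
[255,-0.08,-0.67,0.01,0.03,-0.06,-1.27],
[255,-0.11,-0.90,0.01,0.03,-0.05,-1.70],
[255,-0.15,-1.12,0.01,0.03,-0.05,-2.14],
[255,-0.19,-1.35,0.01,0.03,-0.05,-2.57],
309 [284.7 211.7] [0.4948948 0.0777068 0.095    ] 0.07933084157526077 174.06211144117353
64 [283.7 224.7] [0.49442224 0.12103951 0.095     ] 0.09464222006303792 147.00457350123267
```

View pics/s5c.png

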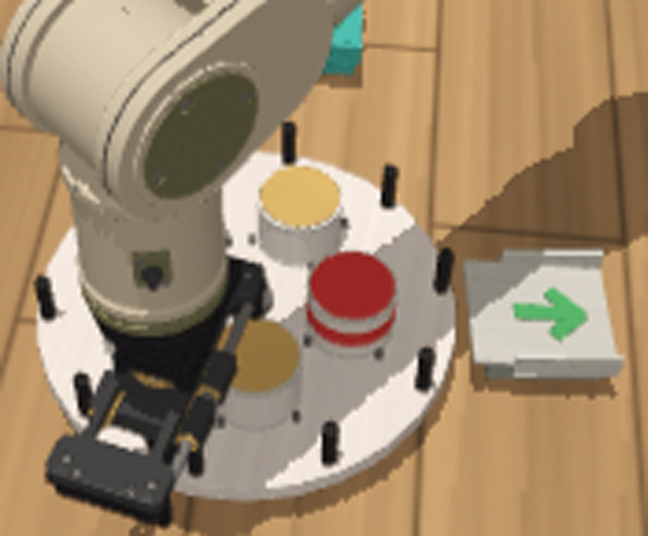

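Red now measures 174° and the target is 186°, so about 12° more, to finger angle 89.5°. That matches the geometric prediction.

Call:
carry_out(
  commands=[
    [[255,0,-0.2,0,0,0,-0.4],[255,0,-0.45,0,0,0,-0.8],[255,0,-0.65,0,0,0,-1.3],[255,-0.1,-0.9,0,0,0,-1.7],[255,-0.1,-1.1,0,0,0,-2.1],[255,-0.15,-1.3,0,0,0,-2.5],[255,-0.15,-1.3,0,0,0,-2.5]],
  ],
)

```text
time: 11.1
ee_pos: [0.5731, 0.2216, 0.068]
eef_rot: [0.708, 0.707, 0.002, -0.001]
ft_force: [0.2, 0.3, -1.2]
width: 0.0005
```

```bash
python3 st.py;python3 look.py side s6; cat > red.py <<'E'
from h import *
import sys
n=sys.argv[2]; ci=r.camera_info(n)
x0,y0,x1,y1={"top":(165,130,295,290),"side":(190,155,365,285)}[n]
im=cv2.imread("pics/%s.png"%sys.argv[1])[y0:y1,x0:x1];h=cv2.cvtColor(im,cv2.COLOR_BGR2HSV);H,S,V=[h[...,i].astype(int) for i in range(3)]
for nm,m in dict(red=((H<6)|(H>172))&(S>150)&(V>60),gold=(H>10)&(H<28)&(S>100)&(V>150)).items():
  for a,p in blobs(m,150):
    if a>500: continue
    p=p+[x0,y0];q=plane(ci,p,.095)
    d=q[:2]-[.5738,.0695 if n=="side" else .0673];print(nm,a,p,q.round(4),np.linalg.norm(d),np.degrees(np.arctan2(d[1],d[0]))%360)
E
python3 red.py s6 side
```

```text
t 11.1 [0.573 0.222 0.068] phi 90.25761365956782 rad 0.15357889081766482 yaw 89.93237153439959 zax [ 0.001  0.005 -1.   ] F [ 0.211  0.341 -1.236] w 0.0004925889761065206 [ 0.37   0.738 -1.137  1.619  0.698  1.243  0.668]
red 296 [285.3 206.3] [0.4946 0.0589 0.095 ] 0.07990787304487564 187.61763820434015
gold 499 [289.8 275.1] [0.4693 0.2657 0.095 ] 0.22227988265174178 118.03776135705391
```

View pics/s6c.png

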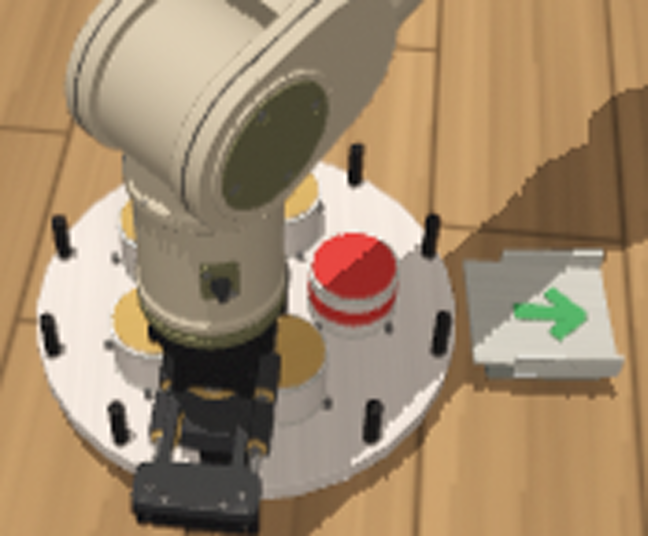

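Red is at about 187.6°, within roughly 2 mm of the line. Backing off the peg, then lifting clear.

Call:
carry_out(
  commands=[
    [[255,0.1,0.3,0,0,0,0],[255,0.2,0.6,0,0,0,0],[255,0.2,0.6,-1.0,0,0,0],[255,0.2,0.6,-2.5,0,0,0],[255,0.2,0.6,-4.5,0,0,0],[255,0.2,0.6,-6.5,0,0,0],[255,1.5,0.6,-7.5,0,0,0],[255,3.5,0.6,-7.5,0,0,0],[255,5.5,0.6,-7.5,0,0,0],[255,7.5,0.6,-7.5,0,0,0],[255,8.0,0.6,-7.5,0,0,0],[255,8.0,0.6,-7.5,0,0,0]],
  ],
)

```text
time: 12.65
ee_pos: [0.5878, 0.4216, 0.2576]
eef_rot: [0.707, 0.707, 0.003, -0.002]
ft_force: [0.8, -0.7, 0.7]
width: 0.0002
```

```bash
python3 st.py;python3 look.py side s7;python3 look.py top t7; python3 red.py s7 side;python3 red.py t7 top
```

```text
t 12.65 [0.588 0.422 0.258] phi 87.72700877940589 rad 0.35392293346184545 yaw 89.97874950061181 zax [ 0.001  0.006 -1.   ] F [ 0.798 -0.683  0.722] w 0.00022213526552076226 [-0.113  0.773 -1.121  1.051  0.682  1.657  0.555]
red 286 [285.1 206.1] [0.4952 0.0583 0.095 ] 0.07940740696781219 188.1293732476537
gold 170 [267.4 186.9] [ 0.5505 -0.0061  0.095 ] 0.07907632874451845 252.82631720589882
gold 351 [265.4 229.2] [0.5407 0.1407 0.095 ] 0.07857233391290368 114.9329508971123
gold 331 [260.7 279. ] [0.5367 0.2835 0.095 ] 0.21721210716466138 99.83626591284644
red 258 [232.3 214.6] [0.4938 0.0572 0.095 ] 0.0806572489287442 187.21478180602466
gold 270 [241.6 166.2] [0.6434 0.028  0.095 ] 0.0799406573506876 330.5887177843166
gold 263 [211.3 170. ] [0.6321 0.1215 0.095 ] 0.07961093435527788 42.926984460460815
gold 276 [254.6 193.5] [ 0.558  -0.0113  0.095 ] 0.08018012468583567 258.65200325167655
gold 282 [205.2 199.8] [0.5397 0.1397 0.095 ] 0.08005251133445039 115.19433841414607
```

View pics/t7.png

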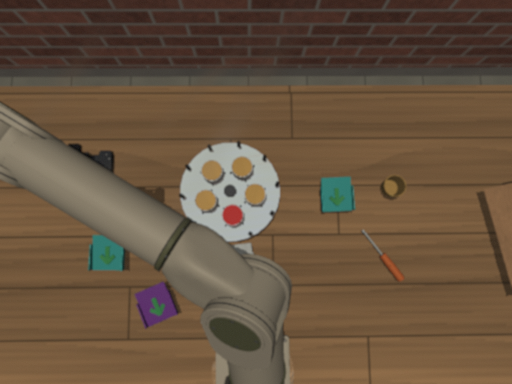

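View pics/s7.png

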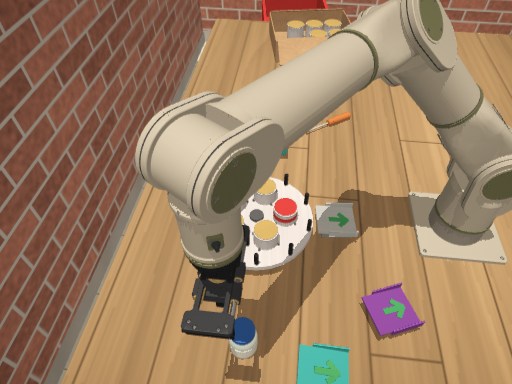

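All five tins sit 79–81 mm from the axis and red is within about 2 mm of the mouth. The jar at (243,337), empty tin at (394,187) and screwdriver are where they were, and the hand is at z = 0.26 m touching nothing.

```bash
python3 -c "
from bench import r
print(r.close_job())"
```

```text
the job is handed in; nothing more can be done
None
```

I pushed one rim peg anticlockwise through about 182° with closed fingertips, and the red-lidded tin now stands at the mouth of the steel slide. I then backed off, lifted clear and handed the job in at about 13 s; no verdict was reported.

**Position:** The slide lies at about 186°. The top camera put the red tin at 187.2° and the side camera at 188.1°, so it is about 2–3 mm off the line at 80 mm radius, within the 12 mm allowed.

**Tins:** The top view showed all five tins about 80 mm from the axis. One gold tin was partly hidden from the side camera, so its side-view angle (253° against 259° from above) isn't reliable.

**Force:** The wrist read about 2–3 N at the readings between pushes, and no tin contact showed.

**Bystanders:** The jar, empty tin and screwdriver look unmoved in the pictures. I judged that by eye and did not measure it.

**At rest:** I did not measure the turntable's speed. The red tin's side-view position was the same to 0.2 pixel before and after the fingers withdrew.

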